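Clear the canister jammed in the magazine mouth and shut the gate

ROBOT

A 7-joint arm with a two-finger parallel gripper is mounted at the origin on the work surface. World frame = base frame: x ahead of the robot, y to its left, z up, the work surface at z = 0. Lengths are in mm, angles in rad, forces in N, time in s.
With the tool pointing down it reaches from about 350 to 900 mm from the base axis. Payload 8.1 kg.
Tool frame: the origin (TCP) lies at the very end of the fingers, on their centre line; the grasp point (between the pads) lies 19 mm behind it; z points along the fingers, y is the line along which they close (so a half turn about z gives the same grasp; the last joint's range is limited). The gripper opens to 85 mm and grips with 20 to 120 N. Pads are 22 mm wide; open, the fingers measure 114 mm over their backs; the gripper's body (76 mm by 85 mm) begins 54 mm behind the grasp point. The pads swing forward as they close: fully open they stand 13 mm farther back than shut.
Start: joints at [1.083, 0.434, 0.025, 1.573, -0.012, 1.134, -0.075], TCP at [234.587, -579.319, 231.323] pointing down, gripper open.
Joint ranges: [-2.62, 2.62], [-0.44, 2.09], [-1.27, 1.32], [0.08, 2.57], [-1.32, 4.46], [0.12, 2], [-2.74, 2.74]. Speed limits (rad/s): [2.22, 2.22, 3.01, 3.01, 3.14, 3.14, 3.14].

INTERFACE

Orientations are given as a unit quaternion [x, y, z, w].
In Python, from cell import arm gives the robot as it stands. The module is installed in compiled form; this text tells all that it offers.
- The arm moves only by the tool apply_moves, never from a script. Its argument "moves" is a list that holds one entry, the list of rows, each a list of 7 numbers: the finger opening in mm, from 0 to 85.4, then the shift along the tool's x, y, z in mm, then the turn, a rotation vector about the tool's x, y, z in degrees. A call has 1 to 10 rows; each row is the pose to reach, as a shift and turn from the pose commanded when the call began, along the tool's axes at that moment; what a row does not reach only later rows make up. A row lasts 1/12 s, in which the tool goes at most 41.7 mm and 7.16 degrees, less where a joint would pass 70% of its speed; a pose out of reach is approached as far as the arm can. A call with a gripper value outside its range is refused whole. The fingers move at their own pace and stop on an object; "grip_force" is the grip in N (left out, the last holds). Time passes only in rows, so rows that repeat a pose let the fingers close. It gives the time, the measured TCP pose, the force, the opening and the grip force at its end, in the units of the state.
- arm.sense(): the state, without advancing time (a new reading comes with each control period).
- arm.get_image(name): name is "scene" or "top" or "wrist"; returns a dict with "frame" (420x560x3 uint8, red, green, blue), "mtx" (3x3 intrinsics, pixels), "xyz" and "rotation" of the camera in the world; the wrist camera has in their place "hand_eye" (4x4, takes a point from camera to tool coordinates, whose origin is the TCP and whose axes are the flange's). Camera axes: x right, y down, z forward; pixel columns grow to the right and rows downward; lengths in mm; the calibration is good to about 2 mm. A picture is of the moment at which its call begins: read the wrist's pose just before it. There is no depth.
- arm.close_job(): hands the job in; it is judged then, once.
The state is a dict: "time": time; "q": joint angles; "joint_vel": joint speeds; "joint_efforts": joint torques, N m; "eef_pos": TCP position; "orientation": TCP orientation; "ft_force": force on the tool from outside, world axes, zero at the start; "torque": the same for the moment, N m; "opening": finger opening in mm; "grip_force": force on a finger pad.
Only numpy, scipy, OpenCV 4.12 (cv2) and the standard library are available. Lean on these libraries where they do the work, as an engineer would, in place of code of your own. Each camera call takes 0.05 s, during which the arm holds its last target. There are 200 camera calls.

TASK

A film canister is jammed in the mouth of the open canister magazine, so its sliding gate cannot close. Push it gently and steadily straight back into the lane until you feel the whole loose row close up firm against the backstop, keep that light pressure on for a moment, then slide the gate fully shut. The canisters dent easily, so never force them or the gate, and leave the other things on the desk where they are.

Things in the scene. Friction and masses are not known exactly. Their poses are not given: they have to be found in the camera images.
- magazine: Blue sheet-metal magazine, fixed; holds one row of four film canisters standing upright in a level lane. Origin on the desk under the middle of the mouth; x runs along the lane into the magazine, y to the gate's side, z up. Side walls 44 mm high from x=8, 34 mm apart inside, jambs out to y=+-27.5; from x=-12.5 to 8 only low cheeks, 20 mm high. A hood 67 mm high hides the lane from x=32 on.
- mouth (a point): Middle of the mouth on the steel lane floor, 8 mm above the desk, straight above the magazine's origin. The floor, 44 mm wide, runs out as an open apron to magazine x=-45. The gate plate runs at x=-16 to -13; shut, it spans y=-24 to 68, 11 to 49 mm above the desk. Its guide, 28 mm high, stands at x=-20 to -9, y=24 to 78; a keeper post, 46 mm high, at x=-20 to 0, y=-21 to -30.
- front_canister: The jamming canister: black film canister with grey cap, upright, 31 mm diameter, 51 mm tall, 26 to 45 g, standing half out of the mouth in the gate's way. Origin at the centre of its underside, z up. Three like it stand loosely behind it with gaps of a few mm. Thin plastic: it dents above 12 N.
- backstop_zone (a point): Rough place of the hidden, adjustable backstop that ends the row (point 123 mm in along the lane, 30 mm up). The true stop is unmeasured, up to 10 mm either way: with the row firm, the front canister's origin is 4 to 25 mm inside the mouth, always clear of the gate. Until then the row slides with less than 2 N; then the force climbs steeply. Light pressure means 4 to 8 N.
- gate (a joint): Opening of the sliding gate in m: 0 fully shut, 0.046 fully open; it slides along the magazine's y, to +y as it opens, and stays where it is left (1 to 2 N of friction).
- gate_tab (a point): Centre of the gate's orange finger tab, a plate 30 mm (magazine x) by 3 mm (y) by 40 mm high, folded forward from the gate; 40 mm above the desk, at magazine x=-31 mm, y=22.5 mm + the opening. Push its +y face where it stands in front of the guide (x=-46 to -20). Keep force on gate and magazine below 25 N.
- shut_magazine: A second, identical magazine, already shut, fixed to the desk; origin and axes as for the first. Nothing to do there.
- volume: Bystander: comb-bound volume lying flat, 150 x 207 x 16 mm, loose. Origin at the centre of its underside.
- tape_roll: Bystander: black roll of label tape lying flat, 60 mm diameter, 19 mm high, loose. Origin at the centre of its underside.
- loupe: Bystander: black magnifier loupe standing on the desk, 44 mm diameter, 52 mm tall, loose. Origin at the centre of its underside.
There are look-alikes about, which are no part of the job. Leave any purple look-alike of the magazine alone.

How it is judged:
By the outcome, as a careful person would: the job done as asked, in the order asked, and still so for the second after the job is handed in, with the robot touching nothing.
It also fails if it takes over 54 s, if anything falls off the work surface, if the arm or the gripper's body presses on something with over 40 N, if the wrist force passes 120 N, or if a joint passes its speed limit or range.

## Working session

There is one attempt and no reset: what is moved stays moved. The work goes in short steps, Python scripts to look and compute and a tool call to move; the robot and the scene stay as the last step left them, time stands still between calls to the robot, and variables do not carry over. Pictures are saved under pics/ and viewed, at most 10 in all, crops included, and the job is handed in when it is done.

Besides the shell and the picture viewer there is one more tool, called after "Emit:" by a JSON object that holds its "fn" and its "kwargs", one argument or row to a line. apply_moves: Moves the arm, as the interface text tells. Its arguments: {"type":"object","properties":{"moves":{"type":"array","items":{"type":"array","items":{"type":"array","items":{"type":"number"}}}},"grip_force":{"type":"number"}},"required":["moves"]}

```bash
mkdir -p pics; python3 - <<'E'
from cell import arm
import cv2
s=arm.sense(); print({k:(v if not hasattr(v,'round') else v) for k,v in s.items()})
for n in("scene","top"):
    d=arm.get_image(n); cv2.imwrite(f"pics/{n}0.png",d["frame"][:,:,::-1]); print(n,d["mtx"],d["xyz"],d["rotation"])
d=arm.get_image("wrist");print(d["mtx"],d["hand_eye"])
E
```

```text
{'time': 0.0, 'q': array([ 1.08336185,  0.43523631,  0.0249952 ,  1.5741069 , -0.01156933,
        1.13398408, -0.07510901]), 'joint_vel': array([-0.00167848,  0.00049158,  0.00143559,  0.00141996, -0.00045081,
       -0.00035022,  0.00049219]), 'joint_efforts': array([-1.76565322e-04, -6.70460916e+01,  1.02508575e+00, -3.16202867e+01,
        1.56693638e-02,  1.24156513e-02, -3.09261374e-06]), 'eef_pos': array([ 234.36484235, -578.84991802,  230.51416006]), 'orientation': array([ 9.81552770e-01,  1.91189770e-01, -2.40153011e-04, -7.58072958e-04]), 'ft_force': array([-0.75838969,  0.26692022,  0.4059094 ]), 'torque': array([-0.0349724 ,  0.02096478,  0.006687  ]), 'grip_force': 0.0, 'opening': 85.65406175136108}
scene [[408.94342282   0.         280.59691637]
 [  0.         408.94342282 206.75333791]
 [  0.           0.           1.        ]] [1184.1675646  -162.2345265   917.14918396] [ 0.75749918  0.55158066 -0.21130193 -0.27803824]
top [[449.14687608   0.         269.39898118]
 [  0.         449.14687608 202.27985072]
 [  0.           0.           1.        ]] [ 352.94996887   14.87219405 1450.43354048] [-0.70057693  0.71242076 -0.0278708   0.02952707]
[[338.33444938   0.         283.71250256]
 [  0.         338.33444938 208.16225611]
 [  0.           0.           1.        ]] [[ 7.32499948e-06 -9.57503885e-01 -2.88420371e-01  7.32923168e+01]
 [ 9.99999974e-01  7.33228372e-05 -2.18021709e-04 -1.66664941e-01]
 [ 2.29904434e-04 -2.88420361e-01  9.57503860e-01 -1.42176557e+02]
 [ 0.00000000e+00  0.00000000e+00  0.00000000e+00  1.00000000e+00]]
```

View pics/scene0.png

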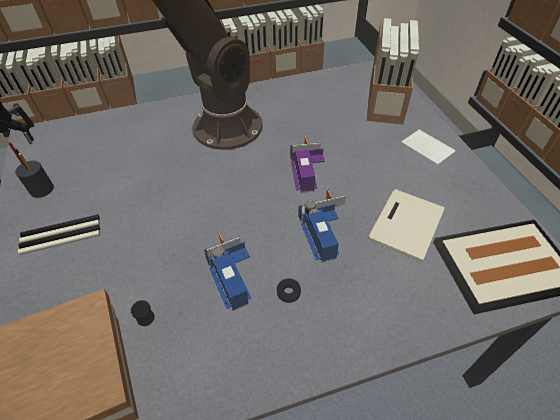

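View pics/top0.png

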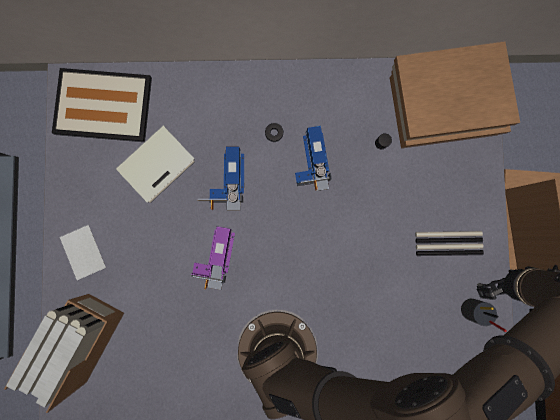

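The scene and top views show two blue magazines, at about (233,178) and (317,158) in top, and a purple one at (215,255). I'll zoom in to see which blue one is open.

```bash
python3 - <<'E'
import cv2,numpy as np
t=cv2.imread("pics/top0.png");s=cv2.imread("pics/scene0.png")
a=cv2.resize(t[120:220,190:340],None,fx=5.2,fy=3*5.2/3,interpolation=cv2.INTER_CUBIC)[:, :800]
A=cv2.resize(t[120:215,190:340],(790,500),interpolation=cv2.INTER_CUBIC)
cv2.imwrite("pics/c1.png",A)
B=cv2.resize(s[180:310,200:360],(738,600),interpolation=cv2.INTER_CUBIC)
cv2.imwrite("pics/c2.png",B)
E
```

```text
(no output)
```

View pics/c1.png

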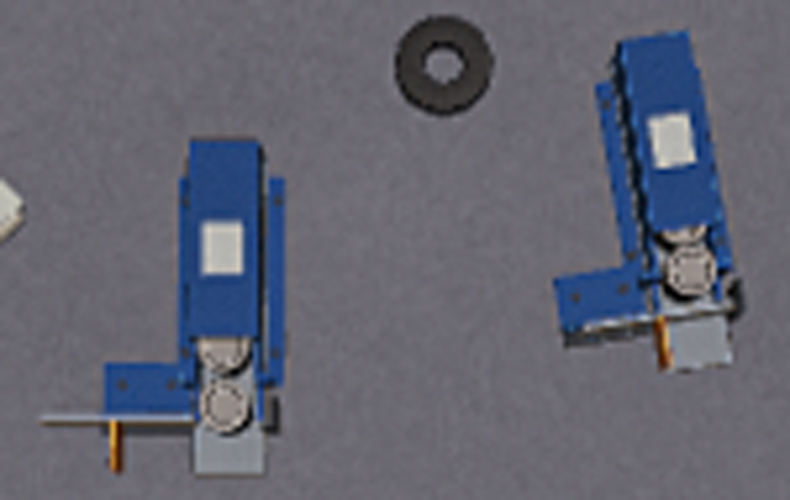

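View pics/c2.png

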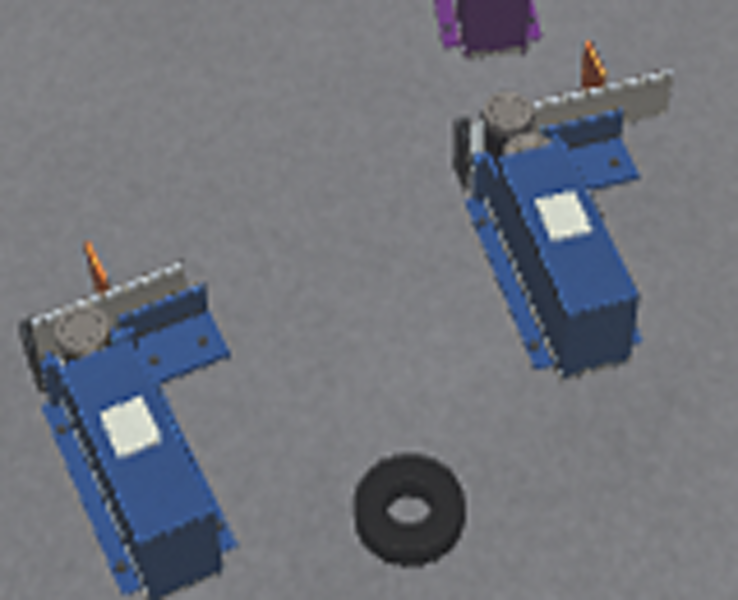

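The left magazine in the top view is the open one. Its gate is out to the left, the front cap is at crop (224,405) and the orange tab at (117,445). The right magazine is shut. Next I triangulate.

```bash
cat > h.py <<'E'
import numpy as np,cv2
from scipy.spatial.transform import Rotation as R
from cell import arm
def cam(n):
    s=arm.sense(); d=arm.get_image(n)
    if n=="wrist":
        T=np.eye(4);T[:3,:3]=R.from_quat(s["orientation"]).as_matrix();T[:3,3]=s["eef_pos"];T=T@d["hand_eye"];Rm,p=T[:3,:3],T[:3,3]
    else: Rm,p=R.from_quat(d["rotation"]).as_matrix(),np.array(d["xyz"])
    return d["frame"],d["mtx"],Rm,p
def ray(c,uv): return c[2]@np.linalg.solve(c[1],[uv[0],uv[1],1.])
def atz(c,uv,z):
    r=ray(c,uv); return c[3]+r*(z-c[3][2])/r[2]
def tri(c1,u1,c2,u2):
    a,b=ray(c1,u1),ray(c2,u2); st=np.linalg.lstsq(np.c_[a,-b],c2[3]-c1[3],rcond=None)[0]
    P,Q=c1[3]+a*st[0],c2[3]+b*st[1]; return (P+Q)/2,np.linalg.norm(P-Q)
def pix(c,P): q=c[1]@(c[2].T@(np.asarray(P)-c[3])); return q[:2]/q[2]
E
python3 - <<'E'
from h import *
t,s=cam("top"),cam("scene")
ft=lambda u:(190+(u[0]+.5)/5.267-.5,120+(u[1]+.5)/5.263-.5)
fs=lambda u:(200+(u[0]+.5)/4.6125-.5,180+(u[1]+.5)/4.615-.5)
np.set_printoptions(precision=1,suppress=True)
for n,a,b in[("cap",(224,405),(507,110)),("gate end",(42,416),(672,73)),("hood far R",(260,140),(565,312)),("hood farL",(190,140),(637,297)),("label",(222,248),(563,215)),("tabtip",(117,470),(589,42))]:
    print(n,*tri(t,ft(a),s,fs(b)))
for n,a,z in[("gate L",(42,418),49),("gate R",(193,418),49),("hood fL",(190,140),67),("hood fR",(260,141),67),("hood nL",(190,337),67),("hood nR",(258,337),67),("tab in",(117,422),60),("tab out",(117,470),60),("apron L",(194,474),8),("apron R",(264,474),8),("apron Ltop",(194,432),8)]: print(n,atz(t,ft(a),z))
E
```

```text
cap [486.  132.4  58.4] 1.064140039590046
gate end [482.3 242.3  49.9] 0.6649430385042815
hood far R [642.3 108.4  68.5] 1.618167078789444
hood farL [643.6 150.4  66. ] 1.1241871937863817
label [578.3 132.   67.5] 0.9513496403342285
tabtip [449.1 198.   59.1] 3.466306666073294
gate L [481.1 242.1  49. ]
gate R [479.6 152.3  49. ]
hood fL [643.6 150.8  67. ]
hood fR [642.2 109.3  67. ]
hood nL [525.9 151.8  67. ]
hood nR [525.2 111.8  67. ]
tab in [476.9 196.1  60. ]
tab out [448.5 196.2  60. ]
apron L [448.9 156.    8. ]
apron R [448.1 113.2   8. ]
apron Ltop [474.6 155.7   8. ]
```

Emit:
{"fn": "apply_moves", "kwargs": {
  "moves": [
    [[0, 24, -30, 4, 0, 0, 2.3], [0, 48, -60, 8, 0, 0, 4.6], [0, 72, -90, 12, 0, 0, 6.9], [0, 96, -120, 16, 0, 0, 9.2], [0, 120, -150, 20, 0, 0, 11.5], [0, 144, -180, 24, 0, 0, 13.8], [0, 168, -210, 28, 0, 0, 16.1], [0, 192, -240, 32, 0, 0, 18.4], [0, 216, -270, 36, 0, 0, 20.7], [0, 240, -300, 40, 0, 0, 23]]
  ],
  "grip_force": 60
}}

```text
time: 1.08
eef_pos: [344.6, -209.5, 191.4]
orientation: [1.0, -0.009, 0.0, 0.0]
ft_force: [0.6, 1.0, -0.2]
opening: 0.1
grip_force: 0.0
```

Emit:
{"fn": "apply_moves", "kwargs": {
  "moves": [
    [[0, 10, -38, 4, 0, 0, 0], [0, 21, -76, 8, 0, 0, 0], [0, 31, -114, 13, 0, 0, 0], [0, 42, -152, 17, 0, 0, 0], [0, 52, -190, 22, 0, 0, 0], [0, 63, -228, 26, 0, 0, 0], [0, 73, -266, 31, 0, 0, 0], [0, 84, -304, 36, 0, 0, 0], [0, 94, -342, 41, 0, 0, 0], [0, 94, -342, 41, 0, 0, 0]]
  ]
}}

```text
time: 1.92
eef_pos: [445.4, 137.6, 150.2]
orientation: [1.0, -0.004, 0.001, -0.002]
ft_force: [1.0, -0.2, 0.1]
opening: 0.4
grip_force: 0.0
```

```bash
python3 - <<'E'
from h import *
s=arm.sense(); print(s["eef_pos"],R.from_quat(s["orientation"]).as_euler('xyz',degrees=True),s["ft_force"])
c=cam("wrist"); cv2.imwrite("pics/w1.png",c[0][:,:,::-1]); np.savez("pics/w1.npz",a=c[1],b=c[2],c=c[3])
E
```

```text
[445.41229205 137.56342358 150.23290778] [-1.79719208e+02 -1.00390435e-01 -4.89177707e-01] [ 1.00907488 -0.19092888  0.08768653]
```

View pics/w1.png

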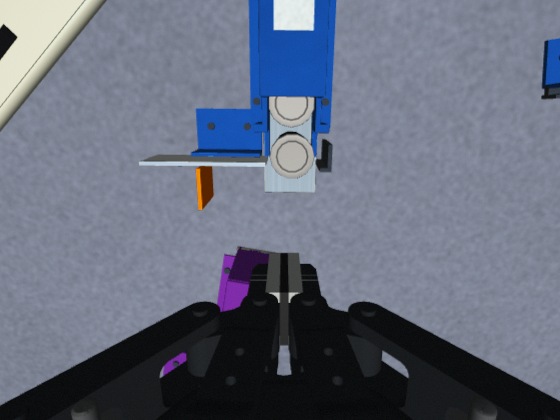

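The wrist view shows the front cap at (292,157), the second cap at (292,104), the gate's top edge from (140,162) to (267,162), apron corners at (265,191) and (315,191), the tab's top edge at about x=198, and the closed fingertips at (284,255).

```bash
python3 - <<'E'
from h import *
np.set_printoptions(precision=1,suppress=True)
f=np.load("pics/w1.npz"); w=(None,f["a"],f["b"],f["c"])
for n,u,z in[("cap",(292,157),59),("cap2",(292,104),59),("gateL",(140,162),49),("gateR",(267,162),49),("apL",(265,191.5),8),("apR",(315,191.5),8),("tab in",(198,168),60),("tab out",(199,209),60),("hood nL",(250,96),67),("hood nR",(333,96),67),("hood fL",(250,0),67),("hood fR",(336,0),67),("keeper",(326,150),46),("purple corner",(235,247),60)]: print(n,atz(w,u,z))
t=cam("top"); print("cap tri",*tri(t,(232.1,196.5),w,(292,157)))
print(arm.sense()["eef_pos"])
E
```

```text
cap [485.3 132.1  59. ]
cap2 [520.2 132.   59. ]
gateL [481.1 241.9  49. ]
gateR [480.4 150.   49. ]
apL [448.4 154.6   8. ]
apR [448.1 111.3   8. ]
tab in [478.3 197.3  60. ]
tab out [448.6 199.   60. ]
hood nL [525.2 158.8  67. ]
hood nR [524.7 106.3  67. ]
hood fL [578.8 156.8  67. ]
hood fR [578.3 106.3  67. ]
keeper [488.3 107.3  46. ]
purple corner [418.9 174.6  60. ]
cap tri [485.8 132.4  63.7] 0.4084686594072278
[444.  130.9 150. ]
```

Emit:
{"fn": "apply_moves", "kwargs": {
  "moves": [
    [[0, 0, 0, 30, 0, 0, 0], [0, 0, 0, 60, 0, 0, 0], [0, 0, 0, 90, 0, 0, 0], [0, 0, 0, 112, 0, 0, 0], [0, 0, 0, 122, 0, 0, 0], [0, 0, 0, 122, 0, 0, 0], [0, 3, 0, 122, 0, 0, 0], [0, 6, 0, 122, 0, 0, 0], [0, 9, 0, 122, 0, 0, 0], [0, 9, 0, 122, 0, 0, 0]]
  ]
}}

```text
time: 2.85
eef_pos: [455.0, 129.2, 29.5]
orientation: [1.0, -0.009, 0.001, -0.0]
ft_force: [0.7, -0.5, -0.1]
opening: -0.2
grip_force: 0.0
```

```bash
python3 - <<'E'
from h import *
np.set_printoptions(precision=2,suppress=True)
s=arm.sense(); print(s["eef_pos"],R.from_quat(s["orientation"]).as_euler('xyz',degrees=True),s["ft_force"])
c=cam("wrist"); I=c[0][60:400,100:500,::-1]; cv2.imwrite("pics/w2.png",cv2.resize(I,(700,595),interpolation=cv2.INTER_CUBIC)); np.savez("pics/w2.npz",a=c[1],b=c[2],c=c[3])
E
```

```text
[454.97 129.22  29.53] [-179.95   -0.16   -1.  ] [ 0.65 -0.54 -0.13]
```

View pics/w2.png

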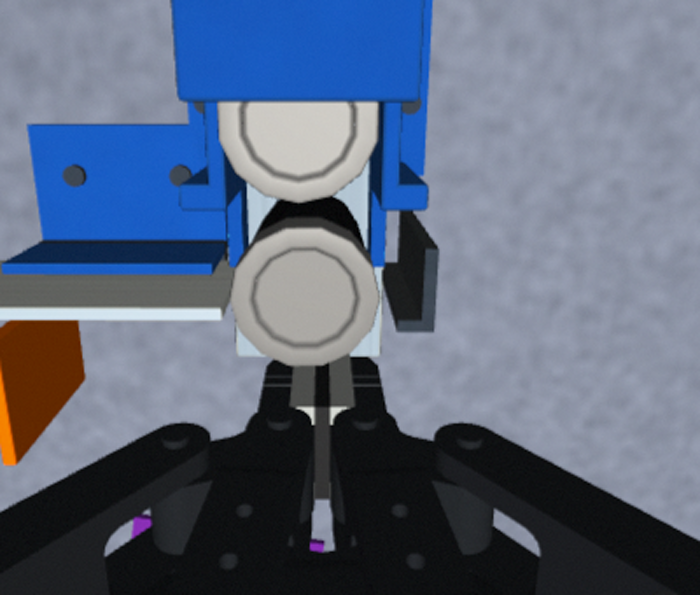

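The cap is at crop (304,290) and the fingers at (322,400), about 3 mm to the right of it. They are just short of contact. I'll correct sideways by 2 mm and begin pushing.

Emit:
{"fn": "apply_moves", "kwargs": {
  "moves": [
    [[0, 0, -1, 0, 0, 0, 0], [0, 0, -2, 0, 0, 0, 0], [0, 1, -2, 0, 0, 0, 0], [0, 2, -2, 0, 0, 0, 0], [0, 3, -2, 0, 0, 0, 0], [0, 4, -2, 0, 0, 0, 0], [0, 5, -2, 0, 0, 0, 0], [0, 6, -2, 0, 0, 0, 0], [0, 7, -2, 0, 0, 0, 0], [0, 8, -2, 0, 0, 0, 0]]
  ]
}}

```text
time: 3.73
eef_pos: [461.2, 130.9, 28.2]
orientation: [1.0, -0.008, -0.0, 0.0]
ft_force: [0.0, -0.6, 0.2]
opening: 0.8
grip_force: 0.2
```

Emit:
{"fn": "apply_moves", "kwargs": {
  "moves": [
    [[0, 0.8, 0, 0, 0, 0, 0], [0, 1.6, 0, 0, 0, 0, 0], [0, 2.4, 0, 0, 0, 0, 0], [0, 3.2, 0, 0, 0, 0, 0], [0, 4, 0, 0, 0, 0, 0], [0, 4.8, 0, 0, 0, 0, 0], [0, 5.6, 0, 0, 0, 0, 0], [0, 6.4, 0, 0, 0, 0, 0]]
  ]
}}

```text
time: 4.4
eef_pos: [467.6, 130.8, 28.3]
orientation: [1.0, -0.008, -0.0, 0.0]
ft_force: [-1.2, 0.4, 0.5]
opening: -0.0
grip_force: 0.4
```

Emit:
{"fn": "apply_moves", "kwargs": {
  "moves": [
    [[0, 0.4, 0, 0, 0, 0, 0], [0, 0.8, 0, 0, 0, 0, 0], [0, 1.2, 0, 0, 0, 0, 0], [0, 1.6, 0, 0, 0, 0, 0], [0, 2, 0, 0, 0, 0, 0]]
  ]
}}

```text
time: 4.82
eef_pos: [469.6, 130.7, 28.3]
orientation: [1.0, -0.008, -0.0, 0.0]
ft_force: [-0.6, 0.5, -0.3]
opening: -0.1
grip_force: 0.3
```

Emit:
{"fn": "apply_moves", "kwargs": {
  "moves": [
    [[0, 0.3, 0, 0, 0, 0, 0], [0, 0.6, 0, 0, 0, 0, 0], [0, 0.9, 0, 0, 0, 0, 0], [0, 1.2, 0, 0, 0, 0, 0]]
  ]
}}

```text
time: 5.15
eef_pos: [470.8, 130.7, 28.3]
orientation: [1.0, -0.008, -0.0, 0.0]
ft_force: [-1.2, -0.4, 0.4]
opening: 0.2
grip_force: 0.4
```

Emit:
{"fn": "apply_moves", "kwargs": {
  "moves": [
    [[0, 0.3, 0, 0, 0, 0, 0], [0, 0.6, 0, 0, 0, 0, 0], [0, 0.9, 0, 0, 0, 0, 0], [0, 1.2, 0, 0, 0, 0, 0]]
  ]
}}

```text
time: 5.48
eef_pos: [472.0, 130.7, 28.3]
orientation: [1.0, -0.008, -0.0, 0.0]
ft_force: [-1.6, 0.9, -0.2]
opening: 0.1
grip_force: 0.4
```

Emit:
{"fn": "apply_moves", "kwargs": {
  "moves": [
    [[0, 0.3, 0, 0, 0, 0, 0], [0, 0.6, 0, 0, 0, 0, 0], [0, 0.9, 0, 0, 0, 0, 0], [0, 1.2, 0, 0, 0, 0, 0]]
  ]
}}

```text
time: 5.82
eef_pos: [472.9, 130.7, 28.2]
orientation: [1.0, -0.008, -0.0, 0.0]
ft_force: [-3.4, 0.3, 2.8]
opening: 0.1
grip_force: 1.5
```

Force is rising, but there is also an upward component. I'll check it before continuing.

```bash
python3 - <<'E'
from h import *
np.set_printoptions(precision=2,suppress=True)
for i in range(4):
    c=cam("wrist"); s=arm.sense(); print(s["time"],s["eef_pos"],s["ft_force"],s["torque"],s["grip_force"])
I=c[0][60:400,100:500,::-1]; cv2.imwrite("pics/w3.png",cv2.resize(I,(700,595),interpolation=cv2.INTER_CUBIC))
E
```

```text
5.8667 [472.86 130.7   28.27] [-1.24 -0.56  1.25] [0.04 0.43 0.02] 1.165730506181717
5.9167 [472.86 130.69  28.25] [-2.86  0.21  1.14] [ 0.01  0.56 -0.02] 1.2820964679121971
5.9667 [472.87 130.7   28.26] [-3.22  0.23  0.94] [0.05 0.56 0.02] 1.3530142977833748
6.0167 [472.86 130.67  28.27] [-2.21  0.05  1.86] [ 0.06  0.53 -0.04] 1.4347942918539047
```

View pics/w3.png

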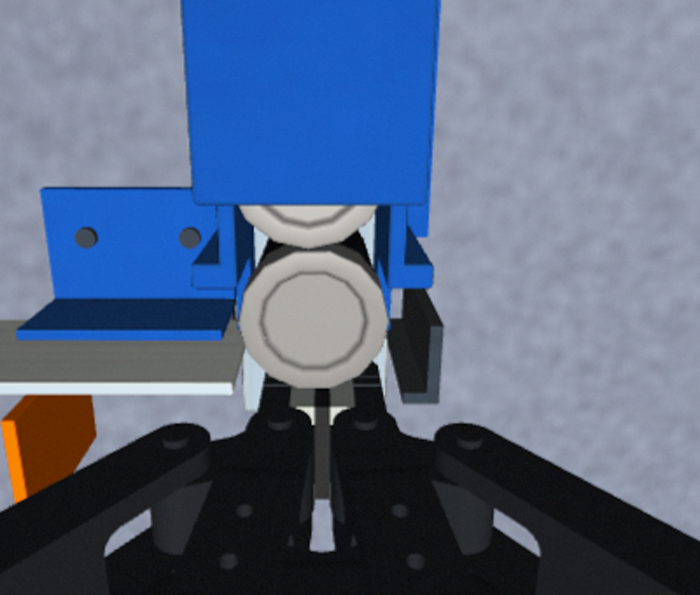

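The front canister now touches the second (cap edges meet at crop y≈247). It sits inside the jambs with nothing else touching. The force is about 2.5–3 N, so I continue in finer steps.

Emit:
{"fn": "apply_moves", "kwargs": {
  "moves": [
    [[0, 0.1, 0, 0, 0, 0, 0], [0, 0.2, 0, 0, 0, 0, 0], [0, 0.3, 0, 0, 0, 0, 0], [0, 0.4, 0, 0, 0, 0, 0], [0, 0.4, 0, 0, 0, 0, 0]]
  ]
}}

```text
time: 6.43
eef_pos: [472.9, 130.7, 28.2]
orientation: [1.0, -0.008, -0.001, 0.0]
ft_force: [-5.5, 0.3, 3.8]
opening: -0.2
grip_force: 2.7
```

```bash
cat > f.py <<'E'
from h import *
np.set_printoptions(precision=2,suppress=True)
F=[]
for i in range(4):
    arm.get_image("wrist"); s=arm.sense(); F.append(np.r_[s["ft_force"],s["torque"]])
print(s["time"],s["eef_pos"],np.mean(F,0),np.std(F,0)[:3],s["grip_force"])
E
python3 f.py
```

```text
6.6333 [472.98 130.66  28.26] [-5.83  0.75  4.37  0.05  1.08 -0.  ] [0.25 0.34 0.56] 2.715010866522789
```

Firm: another 0.4 mm commanded moved it only 0.1 mm, and the force is about 6 N. I'll hold there.

Emit:
{"fn": "apply_moves", "kwargs": {
  "moves": [
    [[0, 0, 0, 0, 0, 0, 0], [0, 0, 0, 0, 0, 0, 0], [0, 0, 0, 0, 0, 0, 0], [0, 0, 0, 0, 0, 0, 0], [0, 0, 0, 0, 0, 0, 0], [0, 0, 0, 0, 0, 0, 0]]
  ]
}}

```text
time: 7.13
eef_pos: [472.9, 130.6, 28.2]
orientation: [1.0, -0.008, -0.001, 0.0]
ft_force: [-6.4, 0.4, 4.4]
opening: -0.1
grip_force: 2.7
```

```bash
python3 f.py
```

```text
7.3333 [472.95 130.63  28.22] [-5.44 -0.19  3.98  0.04  1.06 -0.  ] [0.63 0.45 0.29] 2.713903784751892
```

Emit:
{"fn": "apply_moves", "kwargs": {
  "moves": [
    [[0, -0.7, 0, 0, 0, 0, 0], [0, -2, 0, 0, 0, 0, 0], [0, -5, 0, 0, 0, 0, 0], [0, -10, 0, 0, 0, 0, 0], [0, -17, 0, 0, 0, 0, 0], [0, -24, 0, 0, 0, 0, 0], [0, -28, 0, 0, 0, 0, 0], [0, -28, 0, -20, 0, 0, 0], [0, -28, 0, -45, 0, 0, 0], [0, -28, 0, -70, 0, 0, 0]]
  ]
}}

```text
time: 8.17
eef_pos: [444.5, 131.1, 98.8]
orientation: [1.0, -0.008, -0.001, 0.0]
ft_force: [0.8, 0.1, 0.2]
opening: -0.2
grip_force: 0.0
```

Emit:
{"fn": "apply_moves", "kwargs": {
  "moves": [
    [[0, 2, -20, 0, 0, 0, 0], [0, 6, -45, 0, 0, 0, 0], [0, 10, -70, 0, 0, 0, 0], [0, 12, -90, 0, 0, 0, 0], [0, 14, -100, 0, 0, 0, 0], [0, 14, -100, 0, 0, 0, 0], [0, 14, -100, 0, 0, 0, 0]]
  ]
}}

```text
time: 8.75
eef_pos: [460.8, 230.3, 98.0]
orientation: [1.0, -0.008, -0.0, 0.0]
ft_force: [-0.3, -0.6, -0.2]
opening: -0.1
grip_force: 0.0
```

```bash
python3 - <<'E'
from h import *
c=cam("wrist"); print(arm.sense()["eef_pos"],arm.sense()["ft_force"])
cv2.imwrite("pics/w4.png",c[0][:,:,::-1]); np.savez("pics/w4.npz",a=c[1],b=c[2],c=c[3])
E
```

```text
[460.87315947 229.39118476  97.9607701 ] [-0.11355173  0.42917977  0.30660672]
```

View pics/w4.png

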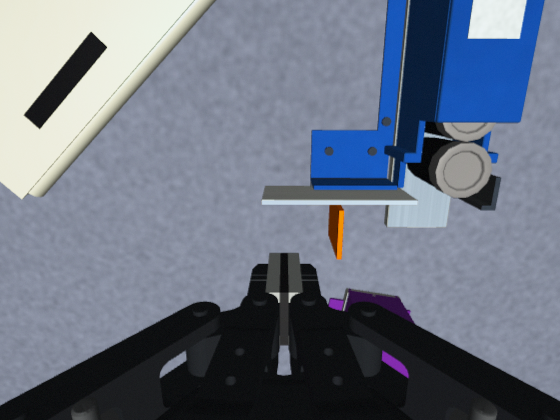

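Front cap at (463,169), tab at (330–343, 205–260), fingertips at (284,255). The path down is clear.

```bash
python3 - <<'E'
from h import *
np.set_printoptions(precision=1,suppress=True)
f=np.load("pics/w4.npz"); w=(None,f["a"],f["b"],f["c"])
for n,u,z in[("cap",(463,169),59),("tab top out",(340,259),60),("tab top in",(340,207),60),("tab face bot",(329,236),20),("gateL",(263,202),49),("gateR",(417,202),49),("purple",(347,290),67),("purpleR",(408,298),67)]: print(n,atz(w,u,z))
E
```

```text
cap [500.  132.9  59. ]
tab top out [448.3 197.8  60. ]
tab top in [479.9 198.8  60. ]
tab face bot [446.9 199.   20. ]
gateL [480.4 242.2  49. ]
gateR [478.9 151.9  49. ]
purple [432.  194.4  67. ]
purpleR [426.1 158.7  67. ]
```

Emit:
{"fn": "apply_moves", "kwargs": {
  "moves": [
    [[0, -2, 0, 15, 0, 0, 0], [0, -2, 0, 35, 0, 0, 0], [0, -2, 0, 52, 0, 0, 0], [0, -2, 0, 62, 0, 0, 0], [0, -2, 0, 62, 0, 0, 0], [0, -2, 2, 62, 0, 0, 0], [0, -2, 4, 62, 0, 0, 0], [0, -2, 6, 62, 0, 0, 0], [0, -2, 8, 62, 0, 0, 0], [0, -2, 10, 62, 0, 0, 0]]
  ]
}}

```text
time: 9.63
eef_pos: [459.5, 220.8, 36.9]
orientation: [1.0, -0.008, 0.0, -0.0]
ft_force: [-0.3, 0.2, 0.2]
opening: 0.1
grip_force: 0.0
```

Emit:
{"fn": "apply_moves", "kwargs": {
  "moves": [
    [[0, 0, 1, 0, 0, 0, 0], [0, 0, 2, 0, 0, 0, 0], [0, 0, 3, 0, 0, 0, 0], [0, 0, 4, 0, 0, 0, 0], [0, 0, 5, 0, 0, 0, 0], [0, 0, 6, 0, 0, 0, 0], [0, 0, 7, 0, 0, 0, 0], [0, 0, 8, 0, 0, 0, 0], [0, 0, 9, 0, 0, 0, 0], [0, 0, 10, 0, 0, 0, 0]]
  ]
}}

```text
time: 10.47
eef_pos: [458.9, 211.2, 36.3]
orientation: [1.0, -0.008, 0.0, -0.0]
ft_force: [0.9, 1.1, -0.2]
opening: 0.0
grip_force: 0.6
```

Emit:
{"fn": "apply_moves", "kwargs": {
  "moves": [
    [[0, 0, 1, 0, 0, 0, 0], [0, 0, 2, 0, 0, 0, 0], [0, 0, 3, 0, 0, 0, 0], [0, 0, 4, 0, 0, 0, 0], [0, 0, 5, 0, 0, 0, 0], [0, 0, 6, 0, 0, 0, 0], [0, 0, 7, 0, 0, 0, 0], [0, 0, 8, 0, 0, 0, 0], [0, 0, 9, 0, 0, 0, 0], [0, 0, 10, 0, 0, 0, 0]]
  ]
}}

```text
time: 11.3
eef_pos: [458.8, 200.8, 36.3]
orientation: [1.0, -0.008, 0.0, 0.0]
ft_force: [-0.6, 0.9, -0.2]
opening: -0.3
grip_force: 0.6
```

Emit:
{"fn": "apply_moves", "kwargs": {
  "moves": [
    [[0, 0, 1, 0, 0, 0, 0], [0, 0, 2, 0, 0, 0, 0], [0, 0, 3, 0, 0, 0, 0], [0, 0, 4, 0, 0, 0, 0], [0, 0, 5, 0, 0, 0, 0], [0, 0, 6, 0, 0, 0, 0], [0, 0, 7, 0, 0, 0, 0], [0, 0, 8, 0, 0, 0, 0], [0, 0, 9, 0, 0, 0, 0], [0, 0, 10, 0, 0, 0, 0]]
  ]
}}

```text
time: 12.13
eef_pos: [458.6, 190.8, 36.3]
orientation: [1.0, -0.008, -0.0, 0.0]
ft_force: [-0.9, 1.6, -0.1]
opening: -0.1
grip_force: 0.6
```

Emit:
{"fn": "apply_moves", "kwargs": {
  "moves": [
    [[0, 0, 1, 0, 0, 0, 0], [0, 0, 2, 0, 0, 0, 0], [0, 0, 3, 0, 0, 0, 0], [0, 0, 4, 0, 0, 0, 0], [0, 0, 5, 0, 0, 0, 0], [0, 0, 6, 0, 0, 0, 0], [0, 0, 7, 0, 0, 0, 0]]
  ]
}}

```text
time: 12.72
eef_pos: [458.4, 183.9, 36.3]
orientation: [1.0, -0.008, -0.0, 0.0]
ft_force: [-0.8, 0.7, -1.2]
opening: -0.1
grip_force: 0.6
```

Emit:
{"fn": "apply_moves", "kwargs": {
  "moves": [
    [[0, 0, 1, 0, 0, 0, 0], [0, 0, 2, 0, 0, 0, 0], [0, 0, 3, 0, 0, 0, 0], [0, 0, 4, 0, 0, 0, 0], [0, 0, 5, 0, 0, 0, 0], [0, 0, 6, 0, 0, 0, 0], [0, 0, 7, 0, 0, 0, 0], [0, 0, 8, 0, 0, 0, 0]]
  ]
}}

```text
time: 13.38
eef_pos: [458.3, 175.9, 36.3]
orientation: [1.0, -0.008, -0.0, 0.0]
ft_force: [-0.5, 1.1, -0.1]
opening: 0.0
grip_force: 0.6
```

Emit:
{"fn": "apply_moves", "kwargs": {
  "moves": [
    [[0, 0, 0.4, 0, 0, 0, 0], [0, 0, 0.8, 0, 0, 0, 0], [0, 0, 1.2, 0, 0, 0, 0], [0, 0, 1.6, 0, 0, 0, 0], [0, 0, 2, 0, 0, 0, 0]]
  ]
}}

```text
time: 13.8
eef_pos: [458.3, 174.0, 36.3]
orientation: [1.0, -0.008, 0.0, 0.0]
ft_force: [-0.7, 1.4, -0.3]
opening: -0.3
grip_force: 0.6
```

Emit:
{"fn": "apply_moves", "kwargs": {
  "moves": [
    [[0, 0, 0.4, 0, 0, 0, 0], [0, 0, 0.8, 0, 0, 0, 0], [0, 0, 1.2, 0, 0, 0, 0], [0, 0, 1.6, 0, 0, 0, 0]]
  ]
}}

```text
time: 14.13
eef_pos: [458.3, 172.3, 36.3]
orientation: [1.0, -0.008, -0.0, 0.0]
ft_force: [-0.5, 2.0, -0.6]
opening: -0.1
grip_force: 0.6
```

Emit:
{"fn": "apply_moves", "kwargs": {
  "moves": [
    [[0, 0, 0.3, 0, 0, 0, 0], [0, 0, 0.6, 0, 0, 0, 0], [0, 0, 0.9, 0, 0, 0, 0]]
  ]
}}

```text
time: 14.38
eef_pos: [458.3, 171.4, 36.3]
orientation: [1.0, -0.008, 0.0, 0.0]
ft_force: [-1.2, 1.6, 0.3]
opening: -0.1
grip_force: 0.6
```

Emit:
{"fn": "apply_moves", "kwargs": {
  "moves": [
    [[0, 0, 0.3, 0, 0, 0, 0], [0, 0, 0.6, 0, 0, 0, 0], [0, 0, 0.9, 0, 0, 0, 0]]
  ]
}}

```text
time: 14.63
eef_pos: [458.3, 171.0, 36.3]
orientation: [1.0, -0.008, 0.0, -0.0]
ft_force: [-0.7, 4.4, -0.5]
opening: -0.0
grip_force: 1.9
```

Emit:
{"fn": "apply_moves", "kwargs": {
  "moves": [
    [[0, 0, 0.2, 0, 0, 0, 0], [0, 0, 0.4, 0, 0, 0, 0], [0, 0, 0.5, 0, 0, 0, 0], [0, 0, 0.5, 0, 0, 0, 0], [0, 0, 0.5, 0, 0, 0, 0]]
  ]
}}

```text
time: 15.05
eef_pos: [458.3, 170.9, 36.4]
orientation: [1.0, -0.008, 0.0, -0.001]
ft_force: [-0.9, 6.1, -2.0]
opening: 0.0
grip_force: 2.6
```

The gate is firm at its stop, after the expected travel of about 41 mm. Now I back off, lift and look.

Emit:
{"fn": "apply_moves", "kwargs": {
  "moves": [
    [[0, 0, -1, 0, 0, 0, 0], [0, 0, -4, 0, 0, 0, 0], [0, 0, -9, 0, 0, 0, 0], [0, 0, -15, 0, 0, 0, 0], [0, 0, -20, 0, 0, 0, 0], [0, 0, -20, -25, 0, 0, 0], [0, 0, -20, -55, 0, 0, 0], [0, -5, 0, -80, 0, 0, 0], [0, -10, 15, -100, 0, 0, 0], [0, -10, 20, -115, 0, 0, 0]]
  ]
}}

```text
time: 15.88
eef_pos: [447.4, 148.7, 152.9]
orientation: [1.0, -0.009, 0.0, 0.001]
ft_force: [-0.0, 0.1, 0.4]
opening: -0.4
grip_force: 0.0
```

```bash
python3 - <<'E'
from h import *
for i in range(4): c=cam("wrist")
t=cam("top"); s=cam("scene"); print(arm.sense()["eef_pos"],arm.sense()["ft_force"],arm.sense()["time"])
np.savez("pics/w5.npz",a=c[1],b=c[2],c=c[3])
o=np.zeros((600,800,3),np.uint8); o[:420,:560]=c[0][:,:,::-1]
o[420:600,:400]=cv2.resize(t[0][110:218,150:390,::-1],(400,180)); o[:420,560:]=cv2.resize(s[0][180:320,275:355,::-1],(240,420))
o[420:,400:]=cv2.resize(s[0][110:290,110:510,::-1],(400,180))
cv2.imwrite("pics/w5.png",o)
E
```

```text
[447.47198489 150.73389865 150.46824106] [-0.21266679  0.05370058 -0.10886943] 16.1833
```

View pics/w5.png

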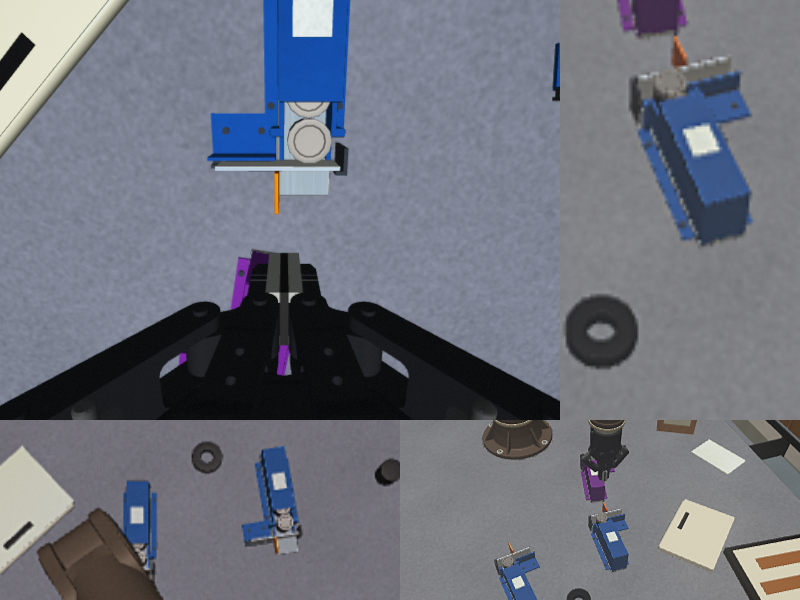

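The gate now spans (214,168) to (341,168), reaching the keeper post, with the cap behind it at (309,141). A numeric check, then I hand in if it's good.

```bash
python3 - <<'E'
from h import *
f=np.load("pics/w5.npz"); w=(None,f["a"],f["b"],f["c"])
for n,u,z in[("cap",(309,141),59),("gateL",(214,168),49),("gateR",(341,168),49),("tab",(277,195),60)]: print(n,atz(w,u,z).round(1))
g=atz(w,(214,168),49)[1]
if abs(g-201.5)<3: print(arm.close_job())
E
```

```text
cap [499.1 132.4  59. ]
gateL [479.8 201.1  49. ]
gateR [478.2 108.2  49. ]
tab [461.5 155.2  60. ]
the job is handed in; nothing more can be done
None
```

The job is handed in: the row was pushed firm against the backstop and held at about 6 N for roughly a second, then the gate was slid to its stop, with a last look showing it fully shut and the canister still in place.

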